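Free a hinge link with a forked spring-bar tool

TASK

The brass hinge link in the grey holder is held by a spring bar. With the forked tool from the wooden stand, press the bar's collar back until its tip is out of the bored lug, gently so that the bar is not bent and not so far that the collar is caught under the stop, and with the fork still pressed lift that end of the link until the tip comes out over the top of the lug; fingers stay off the link while it is still held. Put the tool back upright in its stand, then take the freed link out and set it down gently in the aluminium tray, leaving everything else on the bench where it stands.

Things in the scene. Friction and masses are not known exactly. Their poses are not given: they have to be found in the camera images.
- hinge_link: Hinge link with its spring bar, about 90 g, loose. Brass block 24 (x) x 38 (y) x 18 (z) mm, origin at its centre, z up. A fixed steel stub, 5 mm diameter, sticks out 8 mm at +y; the spring bar sticks out at -y to y = -65.9 mm. At the start it lies level in the holder on a 14 mm wide rest, centre 36 mm above the bench, with 1 mm of play along y.
- bar_tip (a point): End face of the spring bar's 5 mm tip, on the bar's axis, 65.9 mm from the link's centre with the bar at rest; moves with the bar. At the start it sits in the bored lug's hole. Axes as the link's.
- collar_face (a point): Centre of the collar's face towards the tip, 44.4 mm from the link's centre. The steel collar is 19 mm in diameter, 4 mm thick; the shaft either side of it 6 mm. The bar slides along the link's +y into the link against a spring: about 3 N to start it, 0.3 N more per mm, until the collar meets a hard stop (see collar_stop) after 6.3 to 16.3 mm, at 5 to 8 N. More than 20 N bends it.
- lug_holder: Fixed grey holder, base plate 76 (x) x 128 (y) x 8 mm, origin at the centre of its underside. Two steel lugs, 8 mm thick (y) and 30 mm wide, stand on it at its -y and +y side with the link between them; the link's centre is at about y = +19 mm, its y axis along the holder's.
- lug_hole (a point): Nominal mouth of the 7.5 mm hole in the bored lug (top 43 mm above the bench), 36 mm above the bench. The lug and the collar stop are one adjustable carriage, truly clamped up to 5 mm either way along y of its nominal place; that is not measured. So the tip sits 2 to 12 mm deep in the lug, and collar to lug is 9.5 to 19.5 mm.
- collar_stop (a point): Nominal place of the stop's face: two posts, 8 mm apart, 48 mm high, between collar and link (on the carriage, see lug_hole). The collar meets them 4.3 mm after the tip has left the hole. Their ledges overhang the face by 1.5 mm, 9 mm above the bar's axis, so a collar pressed home cannot rise: feel the stop, ease off until the collar is about 2 to 4 mm from it, then lift.
- stub_slot (a point): Middle of the open-topped slot, 7.5 mm wide, in the solid lug (y = +39 to +47 mm of the holder, top 44.5 mm above the bench); the link's stub lies in it. With the tip drawn out of its hole the pressed fork carries that end of the link up by friction; some 10 mm up the tip clears the bored lug, and as the fork eases off there the bar springs out over the lug and rests on it.
- fork_tool: Forked tool, about 70 g, loose. Origin between the tips of its two tines, z up along the tool, x across the fork. Slot between the tines 9.5 mm wide (x), 24 mm deep; fork 19.5 mm wide (x), 5 mm thick (y); brass shoulder 36 x 26 mm from z = 45 to 50 mm. At the start it stands upright in the stand, fork down in the slot, shoulder on the stand's top, tips 7 mm above the bench.
- handle (a point): Middle of the tool's wooden handle, 79 mm above the tine tips; the handle is 18 x 18 mm square with sides along the tool's x and y, from 50 to 108 mm above the tips.
- tool_stand: Fixed wooden tool stand 85 (x) x 70 (y) x 52 mm high, origin at the centre of its underside. In the middle of its top a slot 27 (x) x 14 (y) mm, 48 mm deep, for the fork.
- parts_tray: Fixed open aluminium tray 120 (x) x 140 (y) x 14 mm high, walls and floor 3 mm, origin at the centre of its underside.
- small_tin: Round white metal tin 35 mm diameter, 16 high; a bystander, origin under its centre. Leave alone.
- brass_collet: Brass collet 20 mm across, 27 high; a bystander, origin under its centre. Leave alone.
- black_pot: Black pot 41 mm diameter, 44 high; a bystander, origin under its centre. Leave alone.
- pin_vice: Brass pin vice 109 x 12 x 10 mm, lying along its x; a bystander, origin under its centre. Leave alone.
- steel_bar: Steel bar offcut 90 (x) x 12 x 12 mm; a bystander, origin under its centre. Leave alone.
- steel_collet: Steel collet 21 mm across, 30 high; a bystander, origin under its centre. Leave alone.
There are look-alikes about, which are no part of the job. Leave any blue look-alike of the hinge_link alone.

How it is judged:
By the outcome, as a careful person would: the job done as asked, in the order asked, and still so for the second after the job is handed in, with the robot touching nothing.
It also fails if it takes over 72 s, if anything falls off the work surface, if the arm or the gripper's body presses on something with over 40 N, if the wrist force passes 120 N, or if a joint passes its speed limit or range.

ROBOT

A 6-joint arm with a two-finger parallel gripper is mounted at the origin on a cart in front of the work surface, level with it; the furniture and walls round the work are solid. World frame = base frame: x ahead of the robot, y to its left, z up, the work surface at z = 0. Lengths are in m, angles in degrees, forces in N, time in s.
With the tool pointing down it reaches from about 0.4 to 0.825 m from the base axis. Payload 7 kg.
Tool frame: the origin (TCP) lies midway between the tips of the shut fingers; the grasp point (between the pads) lies 19 mm behind it; z points along the fingers, y is the direction in which the jaws open and shut (so a half turn about z gives the same grasp; the last joint's range is limited). The gripper opens to 88 mm and grips with 3 to 60 N. Pads are 19 mm wide; open, the fingers measure 130 mm over their backs; the gripper's body (78 mm by 193 mm) begins 47 mm behind the grasp point.
Start: joints at [-51.331, 20.546, 0.682, 0, -70.136, -16.507], TCP at [0.255, -0.625, 0.227] pointing down, gripper open.
Joint ranges: [-176.03, 176.03], [-82.01, 121.73], [-58.28, 71.71], [-173.87, 95.51], [-174.79, -0.11], [-173.66, 173.66]. Speed limits (degrees/s): [136.94, 136.94, 172.46, 180, 180, 180].

INTERFACE

Orientations are given as [roll, pitch, yaw] about the fixed x, y, z axes, in that order (R = Rz(yaw) Ry(pitch) Rx(roll)).
In Python, from plant import r gives the robot as it stands.
- The arm moves only by the tool carry_out, never from a script. Its argument "motion" is one flat list of numbers, 7 for each row, row after row: the turn, a rotation vector about the tool's x, y, z in degrees, then the shift along the tool's x, y, z in cm, then the finger opening in cm, from 0 to 8.76. A call has 1 to 20 rows; each row shifts and turns the commanded pose from where the row before left it, along the tool's axes as they then stand; what a row does not reach is not made up. A row lasts 1/12 s, in which the tool goes at most 41.7 mm and 7.16 degrees, less where a joint would pass 70% of its speed; a pose out of reach is approached as far as the arm can. A call is refused whole if a number of a shift passes 4.17 or a number of a turn 7.16, either way. A call with a gripper value outside its range is refused whole. The fingers move at their own pace and stop on an object; "grip_force" is the grip in N (left out, the last holds). Time passes only in rows, so rows that do not move let the fingers close. It gives the time, the measured TCP pose, the force and the opening at its end, in the units of the state.
- r.get_state(): the state, without advancing time (a new reading comes with each control period).
- r.capture(name): name is "scene" or "top" or "wrist"; returns a dict with "pixels" (384x512x3 uint8, red, green, blue), "K" (3x3 intrinsics, pixels), "k1" (the pictures are not rectified: a ray, as slopes to the right and down, at radius r is drawn at 1 + k1 r^2 times it, then the intrinsics apply), "R" (3x3) and "t" (3): a world point X has camera coordinates R X + t. Camera axes: x right, y down, z forward; pixel columns grow to the right and rows downward; lengths in m; the calibration is good to about 2 mm. A picture is of the moment at which its call begins. There is no depth.
- r.close_job(): hands the job in, once; it reports no verdict.
The state is a dict: "time_s": time; "joints": joint angles; "qd": joint speeds; "joint_torque": joint torques, N m; "tcp_pos": TCP position; "eef_rot": TCP orientation; "contact_force": force on the tool from outside, world axes, zero at the start; "moment": the same for the moment, N m; "gripper_width": finger opening in m.
Only numpy, scipy, OpenCV 4.12 (cv2) and the standard library are available. Lean on these libraries where they do the work, as an engineer would, in place of code of your own. Each camera call takes 0.05 s, during which the arm holds its last target. There are 200 camera calls.

## Working session

There is one attempt and no reset: what is moved stays moved. The work goes in short steps, Python scripts to look and compute and a tool call to move; the robot and the scene stay as the last step left them, time stands still between calls to the robot, and variables do not carry over. Pictures are saved under pics/ and viewed, about 8 in all and at most 12, crops included, and the job is handed in when it is done.

Besides the shell and the picture viewer there is one more tool, called after "Request:" by a JSON object that holds its "api" and its "payload". carry_out: Moves the arm, as the interface text tells. Its arguments: {"type":"object","properties":{"motion":{"type":"array"},"grip_force":{"type":"number"}},"required":["motion"]}

```bash
ls; mkdir -p pics; cat > h.py <<'E'
import numpy as np, cv2
from plant import r
def cap(n,f=None):
    c=r.capture(n)
    if f: cv2.imwrite('pics/'+f,c['pixels'][:,:,::-1])
    return c
def ray(c,u,v):
    K=np.array(c['K']);k=c['k1'];d=np.array([(u-K[0,2])/K[0,0],(v-K[1,2])/K[1,1]]);s=d.copy()
    for _ in range(20): s=d/(1+k*(s@s))
    R=np.array(c['R']);t=np.array(c['t']);return -R.T@t, R.T@np.array([s[0],s[1],1])
def onz(c,u,v,z):
    o,d=ray(c,u,v);return o+d*(z-o[2])/d[2]
def proj(c,X):
    p=np.array(c['R'])@np.array(X)+np.array(c['t']);s=p[:2]/p[2];s=s*(1+c['k1']*(s@s));K=np.array(c['K'])
    return K[0,0]*s[0]+K[0,2],K[1,1]*s[1]+K[1,2]
E
python3 - <<'E'
from h import *
print(r.get_state())
a=cap('scene','s0.png');b=cap('top','t0.png');w=cap('wrist','w0.png')
for c in (a,b,w): print(c['K'],c['k1'],-np.array(c['R']).T@c['t'])
cv2.imwrite('pics/t0b.png',cv2.resize(b['pixels'][:,:,::-1],(800,600),interpolation=cv2.INTER_CUBIC))
E
```

```text
pics
{'time_s': 0.0, 'joints': array([-5.13309036e+01,  2.05926928e+01,  6.35810457e-01, -2.11287862e-02,
       -7.01358347e+01, -1.65069479e+01]), 'qd': array([-0.03468172, -0.00524544, -0.01653622,  0.02248651, -0.1234876 ,
        0.04051997]), 'joint_torque': array([ 6.00043259e-04, -5.82719064e+01,  2.93059140e+01,  6.99768886e+00,
        6.81325051e-03, -1.37835950e-04]), 'tcp_pos': array([ 0.25443639, -0.62469756,  0.22562079]), 'eef_rot': array([ 1.79905460e+02, -7.30269692e-03, -1.57845041e+02]), 'contact_force': array([ 0.13209663,  0.58064778, -0.04966053]), 'moment': array([ 0.07244527,  0.00514174, -0.03193285]), 'gripper_width': 0.08780921795569178}
[[389.52421817   0.         253.54754379]
 [  0.         389.52421817 188.47923806]
 [  0.           0.           1.        ]] 0.04463947587957095 [ 0.10664786 -0.55011795  0.7027521 ]
[[350.07088941   0.         255.346286  ]
 [  0.         350.07088941 188.81620232]
 [  0.           0.           1.        ]] -0.07795015118783259 [ 0.3442051  -0.08171081  0.93798982]
[[280.50891157   0.         261.14807865]
 [  0.         280.50891157 192.12242912]
 [  0.           0.           1.        ]] -0.005752786160260778 [ 0.19146987 -0.64995922  0.38340501]
```

View pics/t0b.png

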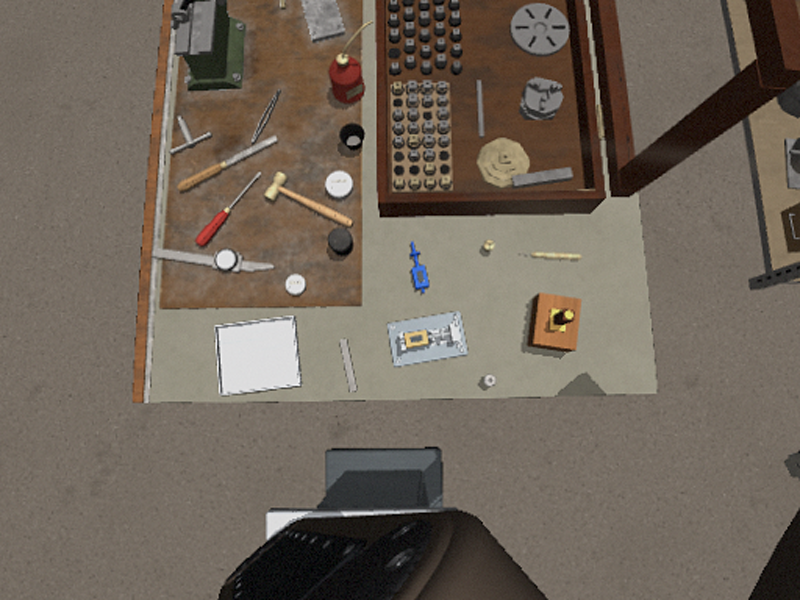

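View pics/s0.png

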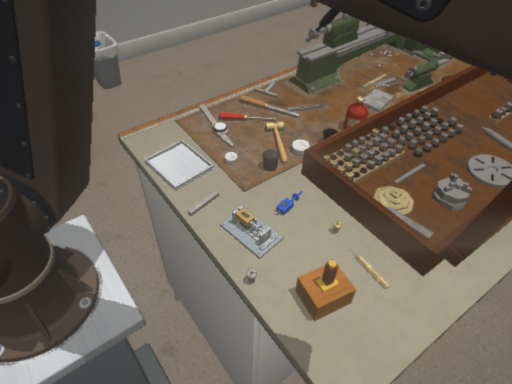

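Top view (800x600): brass link at (416,340) in the grey holder at (428,339). The blue look-alike is at (419,272), to be left alone. The fork tool is at (560,320) in the wooden stand at (556,322), the tray at (258,355). Other brass things are the collet (487,246) and the pin vice (550,256).

```bash
python3 - <<'E'
from h import *
c=cap('top'); im=c['pixels']; hsv=cv2.cvtColor(im,cv2.COLOR_RGB2HSV)
def blobs(m,z,box,name,amin=15):
    x0,y0,x1,y1=[int(v*.64) for v in box]
    M=np.zeros_like(m);M[y0:y1,x0:x1]=m[y0:y1,x0:x1]
    cs,_=cv2.findContours(M,cv2.RETR_EXTERNAL,cv2.CHAIN_APPROX_NONE)
    for k in cs:
        if cv2.contourArea(k)<amin: continue
        P=np.float32([onz(c,*p[0].astype(float),z)[:2]*1000 for p in k])
        (cx,cy),(w,h),a=cv2.minAreaRect(P); print(name,np.round([cx,cy,w,h,a],1),k.reshape(-1,2).mean(0))
H,S,V=[hsv[:,:,i].astype(int) for i in range(3)]
print('holder px',hsv[int(345*.64),int(396*.64)],'bench',hsv[int(300*.64),int(450*.64)],'stand',hsv[int(310*.64),int(545*.64)],'link',hsv[int(334*.64),int(416*.64)],'tray',hsv[int(355*.64),int(258*.64)])
bl=((H>95)&(H<125)&(S>25)).astype(np.uint8)*255
blobs(bl,.008,(380,300,475,375),'holder',100)
st=((H<16)&(S>120)).astype(np.uint8)*255
blobs(st,.052,(515,280,590,365),'stand',60)
br=((H>=10)&(H<30)&(S>110)).astype(np.uint8)*255
blobs(br,.045,(395,320,440,360),'link',5)
br2=((H>=20)&(H<35)&(S>140)).astype(np.uint8)*255
blobs(br2,.057,(515,280,590,365),'shoulder',5)
wh=((V>190)&(S<40)).astype(np.uint8)*255
blobs(wh,.014,(200,300,312,405),'tray',100)
crop=np.hstack([cv2.resize(im[190:245,240:310],(400,314),interpolation=cv2.INTER_CUBIC),cv2.resize(im[180:230,330:380],(314,314),interpolation=cv2.INTER_CUBIC)])
cv2.imwrite('pics/c1.png',crop[:,:,::-1])
E
```

```text
holder px [105  18 166] bench [ 24  33 156] stand [ 14 146 183] link [ 20 107 228] tray [ 60   1 221]
stand [ 451.  -320.8   77.8   89.3   79.9] [354.015625 206.25    ]
tray [409.8 174.2 119.5 132.4   6.4] [167.30593607 228.24657534]
```

View pics/c1.png

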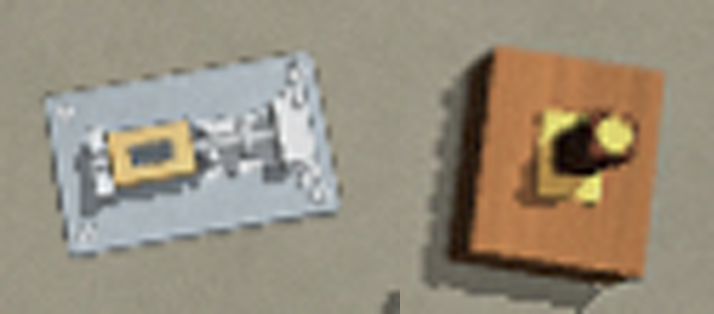

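The crop shows the brass link (150,155) in the grey holder, stub to the left and the bored lug to the right at (295,130). On the right is the stand with the tool's brass shoulder and dark handle.

```bash
python3 - <<'E'
from h import *
c=cap('top');im=c['pixels']
def q(pts,o,s,z):
    return np.array([onz(c,o[0]+p[0]/s-.5,o[1]+p[1]/s-.5,z)[:2]*1000 for p in pts])
Hh=q([(47,97),(308,52),(342,208),(70,254)],(240,190),5.714,.008)
St=q([(95,47),(264,72),(242,278),(72,250)],(330,180),6.28,.052)
L=q([(110,135),(192,123),(196,175),(118,187)],(240,190),5.714,.045)
Sh=q([(143,108),(140,192),(202,204)],(330,180),6.28,.057)
T=q([(215,325),(295,316),(301,386),(221,395)],(0,0),1.5625,.014)
for n,P in zip(['hold','stand','link','shoulder','tray'],(Hh,St,L,Sh,T)):
    print(n,P.round(1).tolist(),'c',P.mean(0).round(1));e=np.diff(np.vstack([P,P[:1]]),axis=0);print('  len',np.linalg.norm(e,axis=1).round(1),'ang',np.degrees(np.arctan2(e[:,1],e[:,0])).round(1))
E
```

```text
hold [[460.7, -46.5], [479.6, -169.3], [406.2, -182.5], [387.4, -56.1]] c [ 433.5 -113.6]
  len [124.3  74.5 127.8  73.9] ang [ -81.3 -169.8   98.5    7.5]
stand [[500.7, -298.2], [488.9, -367.3], [404.9, -352.3], [417.7, -283.9]] c [ 453.  -325.4]
  len [70.1 85.3 69.6 84.2] ang [-99.7 169.8  79.4  -9.8]
link [[438.4, -75.9], [443.1, -112.7], [419.8, -113.9], [415.1, -79.0]] c [429.1 -95.4]
  len [37.1 23.4 35.2 23.6] ang [ -82.7 -177.1   97.7    7.6]
shoulder [[474.3, -315.0], [440.1, -311.6], [434.7, -336.5]] c [ 449.7 -321.1]
  len [34.4 25.5 45.1] ang [ 174.3 -102.3   28.5]
tray [[462.5, 252.0], [475.7, 112.6], [356.7, 100.8], [343.1, 237.3]] c [409.5 175.7]
  len [140.1 119.5 137.2 120.3] ang [ -84.6 -174.4   95.7    7. ]
```

Request:
{"api": "carry_out", "payload": {"motion": [0,0,6.43,0,0,0,8.7,0,0,6.43,0,0,0,8.7,0,0,6.43,0,0,0,8.7,0,0,6.43,0,0,0,8.7,0,0,6.43,0,0,0,8.7,0,0,0,-1.02,2.35,0.48,8.7,0,0,0,-1.02,2.35,0.48,8.7,0,0,0,-1.02,2.35,0.48,8.7,0,0,0,-1.02,2.35,0.48,8.7,0,0,0,-1.02,2.35,0.48,8.7,0,0,0,-1.02,2.35,0.48,8.7,0,0,0,-1.02,2.35,0.48,8.7,0,0,0,-1.02,2.35,0.48,8.7,0,0,0,-1.02,2.35,0.48,8.7,0,0,0,-1.02,2.35,0.48,8.7,0,0,0,-1.02,2.35,0.48,8.7,0,0,0,-1.02,2.35,0.48,8.7,0,0,0,-1.02,2.35,0.48,8.7,0,0,0,-1.02,2.35,0.48,8.7,0,0,0,0,0,0,8.7]}}

```text
time_s: 1.92
tcp_pos: [0.4538, -0.323, 0.1585]
eef_rot: [180.0, -0.0, 170.1]
contact_force: [-0.3, -0.1, -0.2]
gripper_width: 0.087
```

```bash
python3 - <<'E'
from h import *
c=cap('wrist'); s=r.get_state(); print(s['tcp_pos'],s['eef_rot'],s['contact_force'],s['time_s'])
R=np.array(c['R']);print(-R.T@c['t'],R.round(2).tolist()); print('proj handle top',proj(c,[.4535,-.3255,.115]),'tcp',proj(c,s['tcp_pos']))
cv2.imwrite('pics/w1.png',c['pixels'][:,:,::-1])
E
```

```text
[ 0.45314971 -0.32420697  0.15897567] [ 1.79984821e+02 -3.07103433e-02  1.70170861e+02] [-0.27783561 -0.41314566 -0.48429904] 1.9667
[ 0.38680056 -0.31111035  0.31626752] [[0.17, 0.99, 0.0], [0.95, -0.17, 0.25], [0.25, -0.04, -0.97]]
proj handle top (np.float64(257.4127322414433), np.float64(212.2277958392865)) tcp (np.float64(258.5105292979457), np.float64(234.77307537304833))
```

View pics/w1.png

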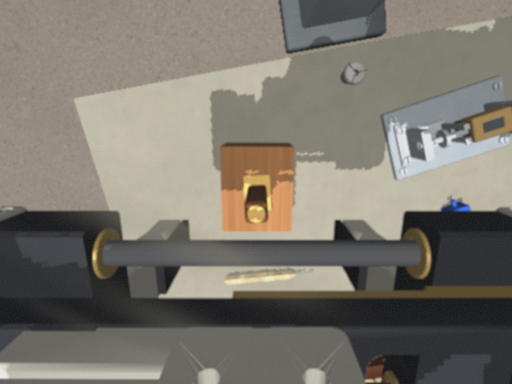

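The wrist view shows the handle's top at (257,210), where it was predicted, with the stand edges square to the picture, so I go down and grip.

Request:
{"api": "carry_out", "payload": {"motion": [0,0,0,0,-0.15,2.4,8.7,0,0,0,0,0,2.4,8.7,0,0,0,0,0,2.4,8.7,0,0,0,0,0,1.6,5,0,0,0,0,0,0.8,3,0,0,0,0,0,0,1,0,0,0,0,0,0,1,0,0,0,0,0,0,1,0,0,0,0,0,0,1,0,0,0,0,0,0,1,0,0,0,0,0,0,1], "grip_force": 50}}

```text
time_s: 2.88
tcp_pos: [0.4525, -0.3275, 0.0642]
eef_rot: [-180.0, 0.1, 170.0]
contact_force: [-0.9, 0.4, 1.1]
gripper_width: 0.0393
```

Request:
{"api": "carry_out", "payload": {"motion": [0,0,0,0,0,0.2,1,0,0,0,0,0,0,1,0,0,0,0,0,0,1,0,0,0,0,0,0,1,0,0,0,0,0,0,1,0,0,0,0,0,0,1]}}

```text
time_s: 3.38
tcp_pos: [0.452, -0.3273, 0.0613]
eef_rot: [180.0, -0.0, 170.0]
contact_force: [0.4, 1.3, -0.3]
gripper_width: 0.0175
```

Request:
{"api": "carry_out", "payload": {"motion": [0,0,0,0,0,-0.8,1,0,0,0,0,0,-1.6,1,0,0,0,0,0,-2.2,1,0,0,0,0,0,-2.2,1,0,0,0,0,0,-2.2,1,0,0,-6.17,0,0,0,1,0,0,-6.17,0,0,0,1,0,0,-6.16,0,0,0,1,0,0,0,-0.81,2.2,0,1,0,0,0,-0.81,2.2,0,1,0,0,0,-0.81,2.2,0,1,0,0,0,-0.81,2.2,0,1,0,0,0,-0.81,2.2,0,1,0,0,0,-0.81,2.2,0,1,0,0,0,-0.81,2.2,0,1,0,0,0,-0.81,2.2,0,1,0,0,0,0,0,0,1,0,0,0,0,0,0,1]}}

```text
time_s: 4.88
tcp_pos: [0.4903, -0.1427, 0.152]
eef_rot: [-180.0, 0.0, -171.4]
contact_force: [0.6, -0.9, -0.8]
gripper_width: 0.0176
```

```bash
python3 - <<'E'
from h import *
c=cap('wrist'); s=r.get_state(); print(s['tcp_pos'],s['eef_rot'],s['contact_force'],s['moment'],s['time_s'],s['gripper_width'])
np.savez('w2.npz',**c)
for y in (19,-25.4,-30,-39.9):
    u=np.array([-.148,.989]);p=(np.array([433.5,-113.6])+u*y)/1000;print(y,np.round(proj(c,[*p,.036]),1))
print('tips',proj(c,s['tcp_pos']-[0,0,.054]))
im=c['pixels'][:,:,::-1]
cv2.imwrite('pics/w2.png',im)
E
```

```text
[ 0.49012671 -0.14338849  0.15181298] [-1.79995993e+02  1.66078411e-02 -1.71414305e+02] [-0.61854657  0.20585461  0.10168948] [-0.02869692 -0.04547511 -0.00506869] 4.9333 0.017712597823534054
19 [319.5 136.3]
-25.4 [273.2 136.2]
-30 [268.4 136.2]
-39.9 [258.1 136.1]
tips (np.float64(259.832370425492), np.float64(207.16601519399188))
```

View pics/w2.png

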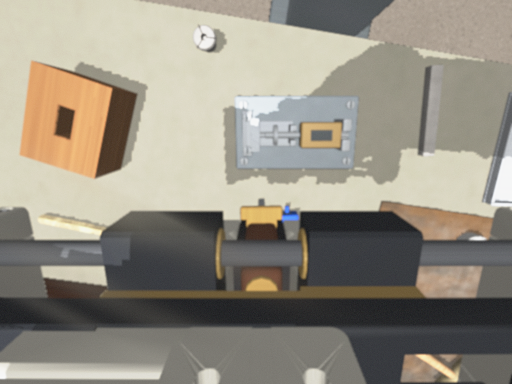

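The holder lies square in the wrist picture at (297,132) with the link at (322,135), and the tool is held with its fork at about (262,207). I'll zoom in on the bar.

```bash
python3 - <<'E'
from h import *
c=np.load('w2.npz'); im=c['pixels'][:,:,::-1]
cr=cv2.resize(im[90:175,230:360],(780,510),interpolation=cv2.INTER_CUBIC)
cv2.imwrite('pics/w2c.png',cr)
E
```

```text
(no output)
```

View pics/w2c.png

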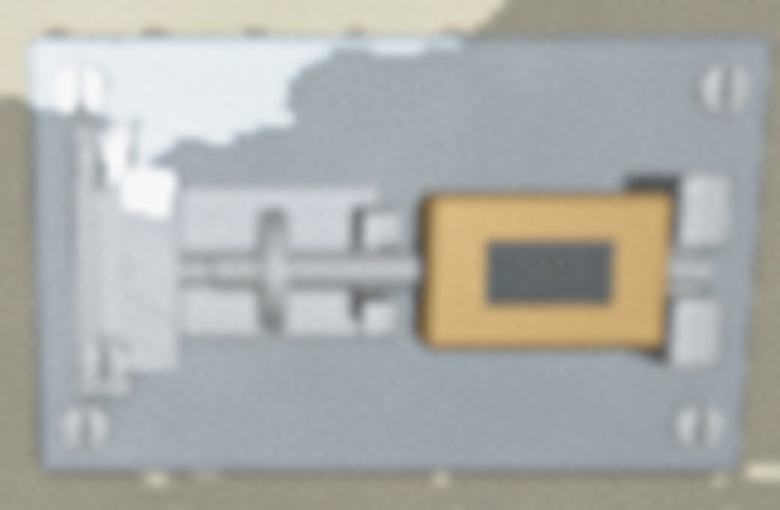

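The crop shows the bored lug's face at x≈178, the collar at x≈258–290 on axis row 268, the stop posts at x≈362–398 and the link at x≈425–670.

```bash
python3 - <<'E'
from h import *
c=np.load('w2.npz')
W=lambda x,y,z: onz(c,230+x/6-.42,90+y/6-.42,z)[:2]*1000
L=np.array([W(425,197,.045),W(670,197,.045),W(668,348,.045),W(425,345,.045)]);lc=L.mean(0);print('link',lc,np.linalg.norm(np.diff(L,axis=0),axis=1))
P=np.array([W(35,40,.008),W(768,40,.008),W(735,468,.008),W(45,468,.008)])
e=np.diff(np.vstack([P,P[:1]]),axis=0);print('plate',P.mean(0),np.linalg.norm(e,axis=1),np.degrees(np.arctan2(e[:,1],e[:,0])))
a0=W(200,270,.039);a1=W(400,268,.039);d=a1-a0;print('axis ang',np.degrees(np.arctan2(d[1],d[0])),a0,a1)
th=np.radians(98.6);u=np.array([np.cos(th),np.sin(th)]);v=np.array([u[1],-u[0]])
for n,p in dict(lugface=W(178,268,.043),collarL=W(258,240,.043),collarR=W(291,240,.043),collarmid=W(274,268,.0455),postL=W(362,228,.048),postR=W(398,228,.048),axis=a0).items(): print(n,p.round(1),'along',((p-lc)@u).round(1),'across',((p-lc)@v).round(1))
E
```

```text
link [429.12505418 -95.79215997] [37.41594031 22.92684872 37.95899706]
plate [ 431.95443666 -114.5730434 ] [124.751161    73.63351853 124.99815898  73.60535394] [  98.65432924    8.91348395  -81.35825846 -171.27868323]
axis ang 99.20224878413946 [ 437.10769132 -148.72338789] [ 432.06303908 -117.58450814]
lugface [ 437.1 -152.2] along -57.0 across -0.5
collarL [ 431.  -140.6] along -44.6 across -4.8
collarR [ 430.3 -135.5] along -39.5 across -4.8
collarmid [ 434.8 -137.6] along -42.2 across -0.7
postL [ 426.8 -125.5] along -29.0 across -6.8
postR [ 426.  -120.1] along -23.6 across -6.8
axis [ 437.1 -148.7] along -53.5 across -0.0
```

```bash
python3 - <<'E'
from h import *
c=np.load('w2.npz'); im=c['pixels']
T=np.array([.4902,-.1431,.1518]);ps=np.radians(-171.4);x=np.array([np.cos(ps),np.sin(ps),0]);y=np.array([np.sin(ps),-np.cos(ps),0])
tip=T-[0,0,.0543]
for n,(a,b,h) in dict(shR=(18,13,50),shL=(18,-13,50),shlo=(18,0,45),fork=(9.75,0,0),forkR=(9.75,2.5,0),forkL=(9.75,-2.5,0)).items():
    print(n,np.round(proj(c,tip+x*a/1e3+y*b/1e3+[0,0,h/1e3]),1))
cv2.imwrite('pics/w2d.png',cv2.resize(im[190:240,225:305],(800,500),interpolation=cv2.INTER_CUBIC)[:,:,::-1])
E
```

```text
shR [281.4 204. ]
shL [238.3 204. ]
shlo [259.9 201.7]
fork [260.2 195.3]
forkR [263.4 195.3]
forkL [257.  195.3]
```

View pics/w2d.png

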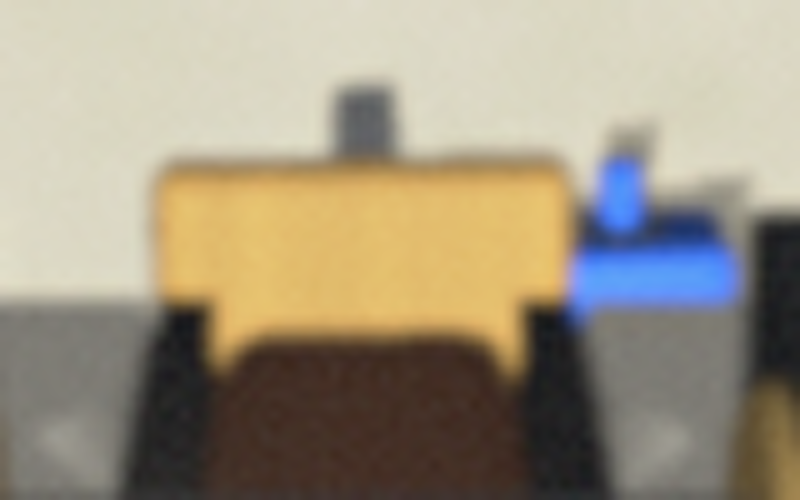

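The fork and shoulder appear about 2.2 mm towards world +x of the TCP; I allow for that and hover just above the bar for a check.

Request:
{"api": "carry_out", "payload": {"motion": [0,0,0,1.4,0.12,0.8,1,0,0,0,1.4,0.12,1.1,1,0,0,0,1.4,0.12,1.2,1,0,0,0,1.4,0.12,1.2,1,0,0,0,0,0,0,1,0,0,0,0,0,0,1]}}

```text
time_s: 5.43
tcp_pos: [0.4329, -0.1481, 0.1082]
eef_rot: [-180.0, -0.1, -171.6]
contact_force: [0.8, 0.5, -0.6]
gripper_width: 0.0177
```

```bash
python3 - <<'E'
from h import *
c=cap('wrist'); s=r.get_state(); print(s['tcp_pos'],s['eef_rot'],s['contact_force'],s['time_s'])
np.savez('w3.npz',**c); im=c['pixels']
cv2.imwrite('pics/w3.png',cv2.resize(im[150:250,180:340],(800,500),interpolation=cv2.INTER_CUBIC)[:,:,::-1])
E
```

```text
[ 0.43415105 -0.14796195  0.10879819] [-1.79980670e+02  2.45466541e-02 -1.71534814e+02] [ 0.03655939  0.49492321 -0.10702126] 5.4833
```

View pics/w3.png

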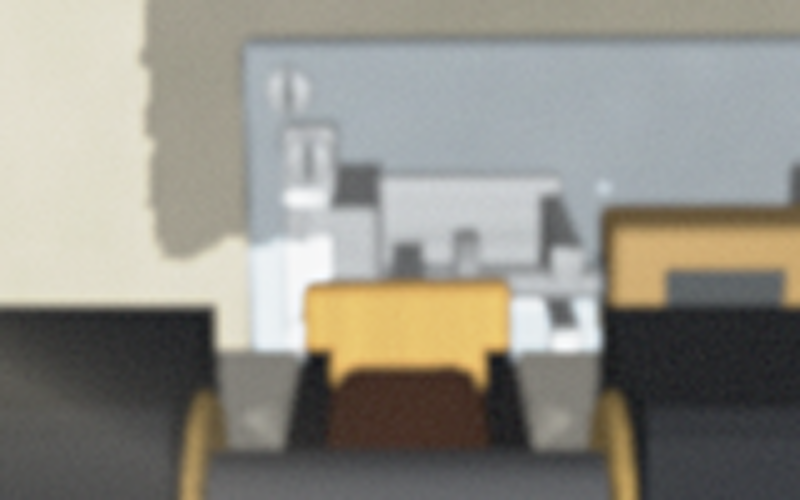

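```bash
python3 - <<'E'
from h import *
c=np.load('w3.npz')
T=np.array([.4342,-.148,.1088]);th=np.radians(98.5);u=np.array([np.cos(th),np.sin(th)]);v=np.array([u[1],-u[0]])
def W(x,y,z):
    p=onz(c,180+x/5-.4,150+y/5-.4,z)[:2]-T[:2]; return np.round([p@u*1000,p@v*1000],1)
for n,a in dict(forkL=(393,245,.0545),forkR=(420,245,.0545),shL=(306,284,.0995),shR=(509,284,.0995),lugcorner=(380,207,.043),lugface=(380,260,.043),collarL=(453,232,.040),collarR=(480,232,.040),shaft_near=(545,268,.036),shaft_far=(545,291,.037),linknear=(700,207,.045),linkL=(605,207,.045),postN=(560,246,.048),postin=(560,268,.048),postfarin=(560,298,.048),postfarin2=(560,325,.048)).items(): print(n,W(*a))
# collar silhouette top: predicted row for collar with axis across=a
C=-np.array(c['R']).T@c['t']
E
```

```text
forkL [-1.8 -8.8]
forkR [ 2.4 -8.8]
shL [-12.1 -16.6]
shR [ 13.1 -16.6]
lugcorner [ -4.  -12.1]
lugface [-4.1 -3. ]
collarL [ 8.1 -7. ]
collarR [12.6 -7. ]
shaft_near [24.   0.5]
shaft_far [24.   4.4]
linknear [ 48.1 -12.5]
linkL [ 32.6 -12.5]
postN [25.1 -6.8]
postin [25.2 -3.1]
postfarin [25.4  2. ]
postfarin2 [25.5  6.7]
```

```bash
python3 - <<'E'
from h import *
c=np.load('w3.npz');g=c['pixels'].astype(int).mean(2)
print('rows 196..222'); 
for n,a,b in (('shaft 286-288',286,289),('shaft297',296,299),('post 292-294',292,295)): print(n,g[194:222,a:b].mean(1).round().astype(int))
c2=np.load('w2.npz');g2=c2['pixels'].astype(int).mean(2)
print('w2 rows 120..150')
for n,a,b in (('shaft b lug/collar',264,270),('shaft c/post',281,288),('post',292,295),('collar',274,277),('link col',305,308)): print(n,g2[116:152,a:b].mean(1).round().astype(int))
E
```

```text
rows 196..222
shaft 286-288 [165 164 161 160 161 162 161 157 149 145 159 181 194 193 182 196 223 235
 233 233 234 234 234 234 232 216 165 130]
shaft297 [169 167 168 163 161 163 167 168 158 153 160 178 192 191 181 191 216 228
 231 229 226 228 233 235 234 216 162 127]
post 292-294 [121 115 108 105 115 153 189 204 203 199 196 195 196 193 176 156 140 129
 121 112 124 165 217 241 247 239 185 133]
w2 rows 120..150
shaft b lug/collar [172 172 172 171 176 191 206 211 210 209 208 210 210 210 205 187 169 171
 184 183 166 161 182 202 209 209 208 206 202 186 170 168 171 172 172 172]
shaft c/post [171 171 172 172 176 192 206 211 209 207 207 208 208 206 200 184 169 177
 190 187 168 157 175 197 205 205 205 205 201 186 168 165 167 167 167 166]
post [175 174 173 175 176 178 182 175 167 177 201 210 208 202 186 163 161 177
 189 189 168 148 134 136 170 201 208 204 198 181 166 164 167 167 169 167]
collar [170 170 170 170 176 190 207 207 187 158 149 155 162 171 174 180 185 191
 195 196 190 181 174 167 160 151 140 137 143 154 162 167 169 170 169 169]
link col [168 169 168 168 165 152 142 155 171 178 178 178 177 176 177 176 175 175
 175 174 174 173 173 173 171 172 172 170 171 170 159 143 145 160 165 165]
```

```bash
python3 - <<'E'
from h import *
T=np.array([.4342,-.148,.1088]);th=np.radians(98.5);u=np.array([np.cos(th),np.sin(th)]);v=np.array([u[1],-u[0]])
c=np.load('w3.npz')
f=lambda x,y,z: np.round([(onz(c,x,y,z)[:2]-T[:2])@u*1e3,(onz(c,x,y,z)[:2]-T[:2])@v*1e3],1)
print('w3 link near edge(+12)',f(320,194.2,.045),'posts',f(293,212,.048),'shaft',f(287,205.8,.036),f(287,205.8,.039))
print('tool',f(261,198.6,.0545),f(261,206.4,.0995))
c=np.load('w2.npz')
T=np.array([.4902,-.1431,.1518])
for n,a in dict(shaft=(267,134.5,.037),posts=(293,135.15,.048),link=(321,134.4,.045)).items(): print(n,f(*a), (onz(c,*a)[:2]*1e3).round(1))
print('tool',f(261,197.9,.0975),f(261,205.1,.1425))
print(-c['R'].T@c['t'])
s=r.get_state();print(s['tcp_pos'],s['time_s'])
E
```

```text
w3 link near edge(+12) [48.5 -9.8] posts [26.6  4.4] shaft [22.7  2.9] [22.4  1.9]
tool [ 0.4 -8.8] [  0.5 -16.6]
shaft [  6.2 -53.3] [ 436.6 -144.9]
posts [ 29.8 -53.4] [ 433.  -121.5]
link [ 56. -54.] [428.6 -95.7]
tool [ 0.6 -7.7] [  0.7 -15.8]
[ 0.42298327 -0.15240969  0.30959833]
[ 0.43415105 -0.14796195  0.10879819] 5.4833
```

Request:
{"api": "carry_out", "payload": {"motion": [0,0,0,-0.07,0.15,0,1,0,0,0,0,0,0.3,1,0,0,0,0,0,0.5,1,0,0,0,0,0,0.4,1,0,0,0,0,0,0.2,1,0,0,0,0,0,0.15,1,0,0,0,0,0,0.1,1,0,0,0,0,0,0,1]}}

```text
time_s: 6.15
tcp_pos: [0.4343, -0.1456, 0.0916]
eef_rot: [180.0, -0.0, -171.5]
contact_force: [-0.6, -0.3, -0.6]
gripper_width: 0.0176
```

Request:
{"api": "carry_out", "payload": {"motion": [0,0,0,0,0,0.15,1,0,0,0,0,0,0.15,1,0,0,0,0,0,0.15,1,0,0,0,0,0,0,1]}}

```text
time_s: 6.48
tcp_pos: [0.4343, -0.1456, 0.0871]
eef_rot: [180.0, -0.0, -171.5]
contact_force: [0.4, -0.6, -1.1]
gripper_width: 0.0178
```

Request:
{"api": "carry_out", "payload": {"motion": [0,0,0,0,0,0.25,1,0,0,0,0,0,0.3,1,0,0,0,0,0,0.3,1,0,0,0,0,0,0.2,1,0,0,0,0,0,0,1]}}

```text
time_s: 6.9
tcp_pos: [0.4341, -0.1457, 0.0763]
eef_rot: [180.0, -0.1, -171.5]
contact_force: [-0.2, -0.8, -1.0]
gripper_width: 0.0179
```

```bash
python3 - <<'E'
from h import *
a=cap('scene'); s=r.get_state(); print(s['tcp_pos'],s['eef_rot'],s['contact_force'],s['moment'],s['time_s'])
u,v=map(int,proj(a,[.4366,-.145,.036])); im=a['pixels'][v-40:v+35,u-50:u+50];print(u,v)
cv2.imwrite('pics/s1.png',cv2.resize(im,(800,600),interpolation=cv2.INTER_CUBIC)[:,:,::-1])
E
```

```text
[ 0.43422913 -0.14567567  0.07652873] [ 1.79997712e+02 -4.00972234e-02 -1.71488212e+02] [-0.33380445 -0.33814377 -0.97805535] [-0.01021452 -0.00930087  0.0370983 ] 6.95
261 229
```

View pics/s1.png

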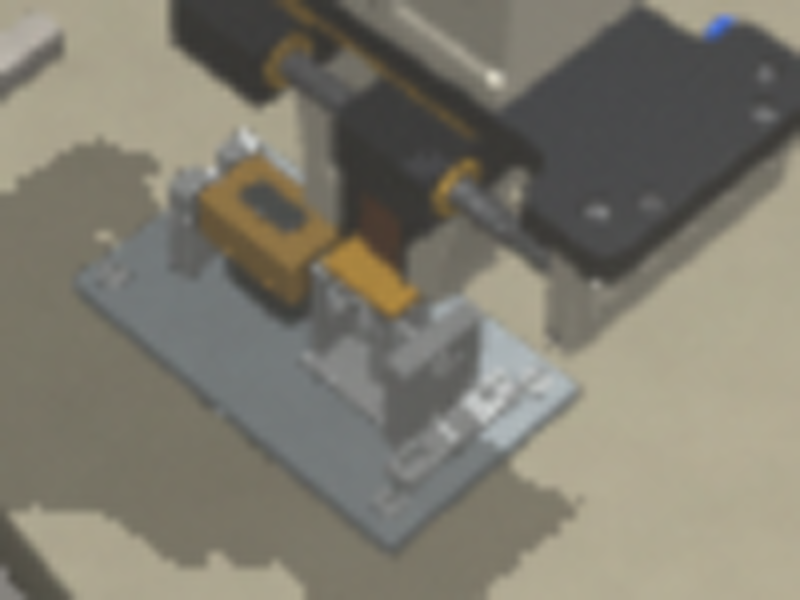

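The fork is down between the collar and the bored lug (about 360,340 in the crop). Now I press along +y.

Request:
{"api": "carry_out", "payload": {"motion": [0,0,0,0,0.1,0,1,0,0,0,0,0.1,0,1,0,0,0,0,0.1,0,1,0,0,0,0,0.1,0,1,0,0,0,0,0.1,0,1,0,0,0,0,0.1,0,1,0,0,0,0,0,0,1], "grip_force": 60}}

```text
time_s: 7.53
tcp_pos: [0.4337, -0.1398, 0.077]
eef_rot: [-180.0, 0.0, -171.5]
contact_force: [0.7, -3.8, -0.4]
gripper_width: 0.018
```

Request:
{"api": "carry_out", "payload": {"motion": [0,0,0,0,0.1,0,1,0,0,0,0,0.1,0,1,0,0,0,0,0.1,0,1,0,0,0,0,0.1,0,1,0,0,0,0,0.1,0,1,0,0,0,0,0,0,1]}}

```text
time_s: 8.03
tcp_pos: [0.4329, -0.1347, 0.0769]
eef_rot: [-180.0, 0.0, -171.5]
contact_force: [1.6, -5.0, -0.2]
gripper_width: 0.0178
```

Request:
{"api": "carry_out", "payload": {"motion": [0,0,0,0,0.08,0,1,0,0,0,0,0.08,0,1,0,0,0,0,0.08,0,1,0,0,0,0,0.06,0,1,0,0,0,0,0,0,1]}}

```text
time_s: 8.45
tcp_pos: [0.4324, -0.1319, 0.0769]
eef_rot: [-180.0, -0.0, -171.5]
contact_force: [0.6, -5.4, -0.3]
gripper_width: 0.0175
```

Request:
{"api": "carry_out", "payload": {"motion": [0,0,0,0,0.07,0,1,0,0,0,0,0.08,0,1,0,0,0,0,0,0,1]}}

```text
time_s: 8.7
tcp_pos: [0.4322, -0.1305, 0.0769]
eef_rot: [-180.0, 0.0, -171.5]
contact_force: [0.9, -6.8, -0.6]
gripper_width: 0.0178
```

Request:
{"api": "carry_out", "payload": {"motion": [0,0,0,0,0.07,0,1,0,0,0,0,0,0,1]}}

```text
time_s: 8.87
tcp_pos: [0.4321, -0.1298, 0.077]
eef_rot: [-180.0, 0.0, -171.5]
contact_force: [0.8, -6.2, -0.2]
gripper_width: 0.0175
```

Request:
{"api": "carry_out", "payload": {"motion": [0,0,0,0,0.06,0,1,0,0,0,0,0,0,1]}}

```text
time_s: 9.03
tcp_pos: [0.432, -0.1295, 0.077]
eef_rot: [-179.9, -0.0, -171.5]
contact_force: [1.9, -9.3, -1.4]
gripper_width: 0.0177
```

Request:
{"api": "carry_out", "payload": {"motion": [0,0,0,0,0.04,0,1,0,0,0,0,0,0,1]}}

```text
time_s: 9.2
tcp_pos: [0.4321, -0.1294, 0.077]
eef_rot: [-179.9, -0.0, -171.5]
contact_force: [2.3, -11.1, -1.7]
gripper_width: 0.0173
```

Stop felt (9.3 then 11.1 N). I ease back about 3.9 mm, which leaves roughly 3 mm to the stop, then lift.

Request:
{"api": "carry_out", "payload": {"motion": [0,0,0,0,-0.15,0,1,0,0,0,0,-0.14,0,1,0,0,0,0,-0.1,0,1,0,0,0,0,0,0,1]}}

```text
time_s: 9.53
tcp_pos: [0.4326, -0.1328, 0.0769]
eef_rot: [-180.0, 0.0, -171.5]
contact_force: [0.9, -6.0, -0.2]
gripper_width: 0.0178
```

Request:
{"api": "carry_out", "payload": {"motion": [0,0,0,0,0,-0.07,1,0,0,0,0,0,-0.08,1,0,0,0,0,0,-0.08,1,0,0,0,0,0,-0.07,1,0,0,0,0,0,0,1]}}

```text
time_s: 9.95
tcp_pos: [0.4325, -0.1326, 0.0799]
eef_rot: [-180.0, -0.0, -171.5]
contact_force: [1.5, -6.1, -1.4]
gripper_width: 0.0176
```

Request:
{"api": "carry_out", "payload": {"motion": [0,0,0,0,0,-0.1,1,0,0,0,0,0,-0.1,1,0,0,0,0,0,-0.1,1,0,0,0,0,0,-0.1,1,0,0,0,0,0,-0.1,1,0,0,0,0,0,-0.1,1,0,0,0,0,0,-0.1,1,0,0,0,0,0,-0.1,1,0,0,0,0,0,0,1]}}

```text
time_s: 10.7
tcp_pos: [0.4325, -0.1327, 0.0879]
eef_rot: [-180.0, -0.0, -171.5]
contact_force: [1.8, -5.5, -2.5]
gripper_width: 0.0176
```

```bash
python3 - <<'E'
from h import *
a=cap('scene'); s=r.get_state(); print(s['tcp_pos'],s['eef_rot'],s['contact_force'],s['moment'],s['time_s'])
u,v=261,229; im=a['pixels'][v-35:v+25,u-45:u+35]
cv2.imwrite('pics/s2.png',cv2.resize(im,(800,600),interpolation=cv2.INTER_CUBIC)[:,:,::-1])
E
```

```text
[ 0.43248163 -0.13269439  0.08784983] [-1.79981431e+02 -4.81213006e-03 -1.71476366e+02] [ 1.82209197 -5.85876385 -2.56374583] [-2.68409739 -0.54810348 -0.01405748] 10.75
```

View pics/s2.png

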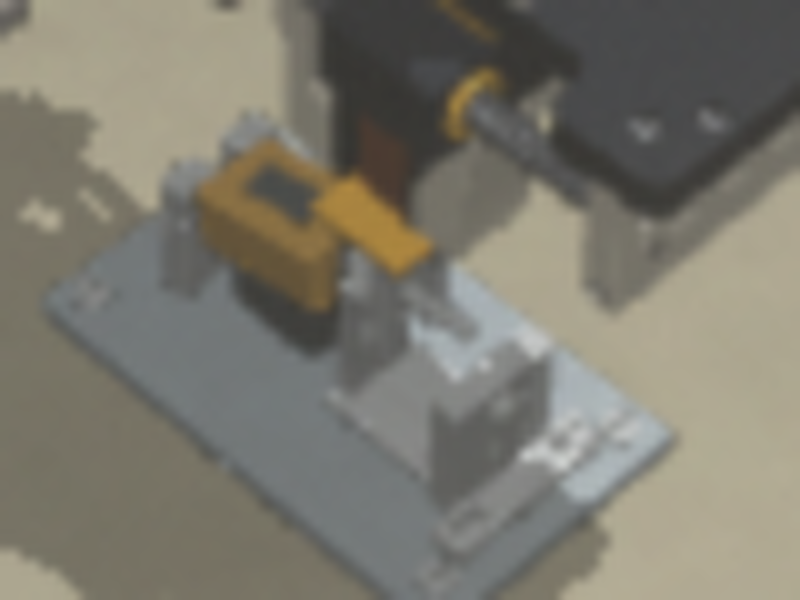

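The link is tilted up with the bar's tip clear above the lug, visible at about (465,325) against the lug top at (490,385). Now I ease the fork off.

Request:
{"api": "carry_out", "payload": {"motion": [0,0,0,0,-0.1,0,1,0,0,0,0,-0.1,0,1,0,0,0,0,-0.1,0,1,0,0,0,0,-0.1,0,1,0,0,0,0,-0.1,0,1,0,0,0,0,-0.1,0,1,0,0,0,0,0,0,1]}}

```text
time_s: 11.33
tcp_pos: [0.4333, -0.1385, 0.0878]
eef_rot: [180.0, -0.0, -171.5]
contact_force: [1.8, -4.4, -2.3]
gripper_width: 0.0176
```

Request:
{"api": "carry_out", "payload": {"motion": [0,0,0,0,-0.1,0,1,0,0,0,0,-0.1,0,1,0,0,0,0,-0.1,0,1,0,0,0,0,-0.05,0,1,0,0,0,0,0,0,1]}}

```text
time_s: 11.75
tcp_pos: [0.4339, -0.1419, 0.0878]
eef_rot: [180.0, 0.0, -171.5]
contact_force: [0.0, -3.4, -1.4]
gripper_width: 0.0175
```

Request:
{"api": "carry_out", "payload": {"motion": [0,0,0,0,-0.1,0,1,0,0,0,0,-0.05,0,1,0,0,0,0,0,0,1]}}

```text
time_s: 12.0
tcp_pos: [0.434, -0.1432, 0.0878]
eef_rot: [180.0, -0.0, -171.5]
contact_force: [0.4, -0.4, -1.6]
gripper_width: 0.0174
```

Request:
{"api": "carry_out", "payload": {"motion": [0,0,0,0,-0.08,0,1,0,0,0,0,-0.05,0,1,0,0,0,0,0,0,1,0,0,0,0,0,0,1]}}

```text
time_s: 12.33
tcp_pos: [0.4343, -0.1446, 0.0878]
eef_rot: [180.0, -0.0, -171.5]
contact_force: [-0.1, 0.0, -1.4]
gripper_width: 0.0179
```

```bash
python3 - <<'E'
from h import *
a=cap('scene'); s=r.get_state(); print(s['tcp_pos'],s['eef_rot'],s['contact_force'],s['moment'],s['time_s'])
u,v=261,229; im=a['pixels'][v-35:v+25,u-45:u+35]
cv2.imwrite('pics/s3.png',cv2.resize(im,(800,600),interpolation=cv2.INTER_CUBIC)[:,:,::-1])
E
```

```text
[ 0.43431072 -0.14459274  0.08787827] [ 1.79994325e+02  4.00199832e-03 -1.71487717e+02] [-0.35024328  0.03752692 -1.14274003] [-0.03834334 -0.03751753 -0.02596559] 12.3833
```

View pics/s3.png

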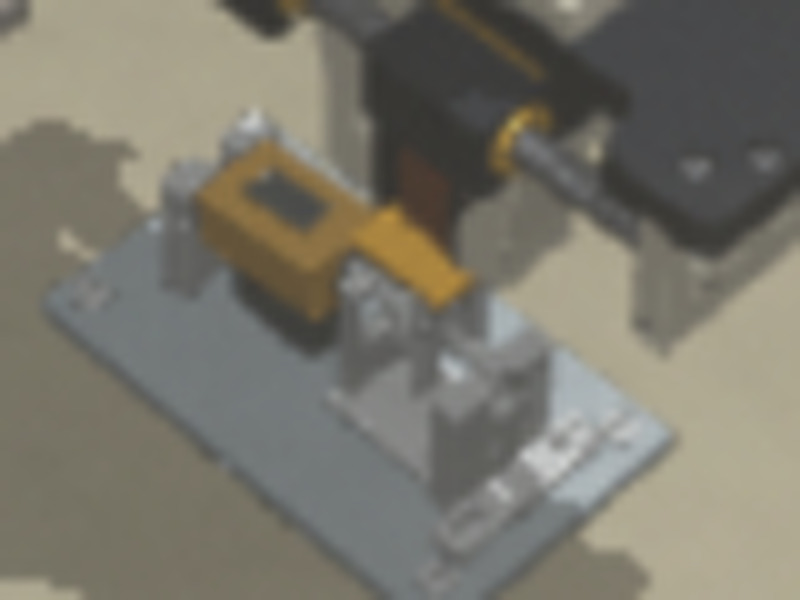

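The bar now rests on top of the lug (tip near (490,350)) and there is no sideways force left. I raise the fork clear and carry it back over the stand.

Request:
{"api": "carry_out", "payload": {"motion": [0,0,0,0,0,-0.3,1,0,0,0,0,0,-0.6,1,0,0,0,0,0,-1.2,1,0,0,0,0,0,-1.8,1,0,0,0,0,0,-1.8,1,0,0,0,0,0,-1.3,1,0,0,0,0.11,-2.3,0,1,0,0,0,0.11,-2.3,0,1,0,0,0,0.11,-2.3,0,1,0,0,0,0.12,-2.3,0,1,0,0,0,0.12,-2.3,0,1,0,0,0,0.12,-2.3,0,1,0,0,0,0.12,-2.3,0,1,0,0,0,0.12,-2.25,0,1,0,0,6.17,0,0,0,1,0,0,6.17,0,0,0,1,0,0,6.16,0,0,0,1,0,0,0,0,0,0,1,0,0,0,0,0,0,1]}}

```text
time_s: 13.97
tcp_pos: [0.4523, -0.3276, 0.1583]
eef_rot: [-180.0, 0.0, 170.2]
contact_force: [0.0, 0.1, -0.4]
gripper_width: 0.0178
```

```bash
python3 - <<'E'
from h import *
c=cap('wrist'); s=r.get_state(); print(s['tcp_pos'],s['eef_rot'],s['contact_force'],s['time_s'])
im=c['pixels'];hsv=cv2.cvtColor(im,cv2.COLOR_RGB2HSV).astype(int)
# stand top: wood colour blob, slot dark
H,S,V=hsv[...,0],hsv[...,1],hsv[...,2]
m=((H<16)&(S>120)&(V>130)).astype(np.uint8)
n,l,st,ce=cv2.connectedComponentsWithStats(m)
for i in range(1,n):
    if st[i,4]>150: print('wood',st[i],ce[i])
m=((H>=17)&(H<28)&(S>110)&(V>150)).astype(np.uint8)
n,l,st,ce=cv2.connectedComponentsWithStats(m)
for i in range(1,n):
    if st[i,4]>60: print('brass',st[i],ce[i])
T=s['tcp_pos'];print('expected slot (.453,-.3254,.052)',proj(c,[.453,-.3254,.052]),'corners',[np.round(proj(c,[x/1e3,y/1e3,.052])) for x,y in ((500.7,-298.2),(488.9,-367.3),(404.9,-352.3),(417.7,-283.9))])
cv2.imwrite('pics/w4.png',im[:,:,::-1])
E
```

```text
[ 0.45232234 -0.3275035   0.15822828] [-1.79998204e+02  1.98215197e-02  1.70230433e+02] [-0.15738824 -0.06106594 -0.52454253] 14.0167
wood [ 226  147   73   74 3912] [259.93225971 175.70219836]
brass [482 109  30  32 415] [494.87228916 125.03614458]
brass [240 206  42  20 673] [261.05794948 214.23774146]
brass [303 237   4  40 118] [304.48305085 257.38983051]
brass [246 278  31  13 320] [261.046875 285.      ]
expected slot (.453,-.3254,.052) (np.float64(263.17909544484917), np.float64(191.62039393838378)) corners [array([298., 232.]), array([228., 232.]), array([226., 147.]), array([301., 148.])]
```

Request:
{"api": "carry_out", "payload": {"motion": [0,0,0,0,0,1.5,1,0,0,0,0,0,2,1,0,0,0,0,0,1.2,1,0,0,0,0,0,0.8,1,0,0,0,0,0,0.8,1,0,0,0,0,0,0,1]}}

```text
time_s: 14.52
tcp_pos: [0.4517, -0.3272, 0.0937]
eef_rot: [180.0, -0.1, 170.1]
contact_force: [0.3, 1.2, -0.9]
gripper_width: 0.0178
```

Request:
{"api": "carry_out", "payload": {"motion": [0,0,0,0,0,1,1,0,0,0,0,0,1,1,0,0,0,0,0,0.7,1,0,0,0,0,0,0.3,1,0,0,0,0,0,0.2,1,0,0,0,0,0,0,1]}}

```text
time_s: 15.02
tcp_pos: [0.4521, -0.3275, 0.0624]
eef_rot: [180.0, -0.0, 170.0]
contact_force: [-0.0, 0.1, -1.9]
gripper_width: 0.0177
```

Request:
{"api": "carry_out", "payload": {"motion": [0,0,0,0,0,0.08,1,0,0,0,0,0,0,1]}}

```text
time_s: 15.18
tcp_pos: [0.4525, -0.3276, 0.0623]
eef_rot: [-180.0, 0.0, 170.0]
contact_force: [0.7, 0.2, -1.2]
gripper_width: 0.0172
```

Request:
{"api": "carry_out", "payload": {"motion": [0,0,0,0,0,0,5,0,0,0,0,0,0,5,0,0,0,0,0,0,5,0,0,0,0,0,0,5,0,0,0,0,0,0,5,0,0,0,0,0,0,5], "grip_force": 15}}

```text
time_s: 15.68
tcp_pos: [0.4523, -0.3275, 0.0621]
eef_rot: [180.0, 0.0, 170.0]
contact_force: [-0.3, -0.3, -0.8]
gripper_width: 0.048
```

Request:
{"api": "carry_out", "payload": {"motion": [0,0,0,0,0,-0.8,5,0,0,0,0,0,-2,5,0,0,0,0,0,-2.4,8,0,0,0,0,0,-2.4,8,0,0,0,0,0,-1.6,8,0,0,0,0.59,2.21,0,8,0,0,0,0.59,2.21,0,8,0,0,0,0.59,2.21,0,8,0,0,0,0.59,2.21,0,8,0,0,0,0.59,2.21,0,8,0,0,0,0.59,2.21,0,8,0,0,0,0.59,2.21,0,8,0,0,0,0.59,2.21,0,8]}}

```text
time_s: 16.77
tcp_pos: [0.4363, -0.1442, 0.1548]
eef_rot: [180.0, 0.0, 170.0]
contact_force: [0.3, -0.5, 0.5]
gripper_width: 0.0799
```

Request:
{"api": "carry_out", "payload": {"motion": [0,0,7.15,0,0,0,8,0,0,7.15,0,0,0,8,0,0,7.15,0,0,0,8,0,0,7.15,0,0,0,8,0,0,7.15,0,0,0,8,0,0,7.15,0,0,0,8,0,0,7.15,0,0,0,8,0,0,7.15,0,0,0,8,0,0,7.15,0,0,0,8,0,0,7.15,0,0,0,8,0,0,0,0,0,0,8,0,0,0,0,0,0,8]}}

```text
time_s: 17.77
tcp_pos: [0.4373, -0.1565, 0.1542]
eef_rot: [179.8, -1.2, 99.2]
contact_force: [0.1, -0.2, 0.2]
gripper_width: 0.08
```

```bash
python3 - <<'E'
from h import *
c=cap('wrist'); s=r.get_state(); print(s['tcp_pos'],s['eef_rot'],s['joints'].round(0),s['time_s'])
np.savez('w5.npz',**c); im=c['pixels'];cv2.imwrite('pics/w5.png',im[:,:,::-1])
hsv=cv2.cvtColor(im,cv2.COLOR_RGB2HSV).astype(int);H,S,V=hsv[...,0],hsv[...,1],hsv[...,2]
print('pred link',proj(c,[.429,-.0956,.048]))
m=((H>=12)&(H<28)&(S>90)&(V>100)).astype(np.uint8)
n,l,st,ce=cv2.connectedComponentsWithStats(m)
for i in range(1,n):
    if st[i,4]>60: print('brass',st[i],ce[i])
T=s['tcp_pos'];ps=np.radians(98.5);x=np.array([np.cos(ps),np.sin(ps)]);y=np.array([np.sin(ps),-np.cos(ps)])
i=min(range(1,n),key=lambda i:np.hypot(*(ce[i]-proj(c,[.429,-.0956,.048]))))
ys,xs=np.where(l==i)
cs,_=cv2.findContours((l==i).astype(np.uint8),cv2.RETR_EXTERNAL,cv2.CHAIN_APPROX_NONE)
P=np.float32([(onz(c,*p[0].astype(float),.0475)[:2])*1000 for p in cs[0]]);print(cv2.minAreaRect(P))
print([ (P.mean(0)/1000-T[:2])@a*1000 for a in (x,y)])
# handle seen by top
t=cap('top');im=t['pixels'];hsv=cv2.cvtColor(im,cv2.COLOR_RGB2HSV);print('handle pred px',proj(t,[.453,-.3255,.115]))
u,v=361,204;print(im[v-6:v+7:2,u-10:u+11:2].mean(2).astype(int))
b=np.load('w5.npz')
E
```

```text
[ 0.43710223 -0.156328    0.15404257] [179.85106427  -1.14783701  99.26203781] [   4.    4.  -30.   -1.  -55. -174.] 17.8167
pred link (np.float64(262.8962768991905), np.float64(128.772052366983))
brass [343   0  52  56 884] [363.74434389  34.43891403]
brass [483  13  29  42 270] [497.67777778  34.84444444]
brass [ 396   44  116   35 1333] [455.98499625  61.80945236]
brass [251 108  25  41 569] [261.62741652 124.49033392]
brass [104 231  13  47 254] [108.76771654 255.37007874]
brass [406 231  13  48 280] [413.17857143 255.93928571]
brass [256 292  42   5 101] [279.94059406 293.55445545]
((429.04730224609375, -95.18226623535156), (22.46034812927246, 36.05406951904297), 9.211020469665527)
[np.float64(62.2678925828484), np.float64(0.7361161240335204)]
handle pred px (np.float64(363.37650182916525), np.float64(201.755195508794))
[[125 128 130 125 115 101  65 142 122 156 169]
 [118 113 104  93  65  85 217 212 152 155 174]
 [ 73  58  44  34  30  60 218 211 135 151 177]
 [ 57 150  36  29  29  72  92 125 125 154 184]
 [ 96 164  32  32  34  25  82 142 151 156 179]
 [ 77 165 154 150 213 219 155 146 149 153 180]
 [ 82 167 161 155 214 218 154 149 149 156 183]]
```

Joint 6 reached its limit, so I use the half-turned grasp instead (yaw -81.5).

Request:
{"api": "carry_out", "payload": {"motion": [0,0,-7.1,0,0,0,6,0,0,-7.1,0,0,0,6,0,0,-7.1,0,0,0,6,0,0,-7.1,0,0,0,6,0,0,-7.1,0,0,0,6,0,0,-7.1,0,0,0,6,0,0,-7.1,0,0,0,6,0,0,-7.1,0,0,0,6,0,0,-7.1,0,0,0,6,0,0,-7.1,0,0,0,6,0,0,-7.1,0,0,0,6,0,0,-7.1,0,0,0,6,0,0,-7.1,0,0,0,6,0,0,-7.1,0,0,0,6,0,0,-7.1,0,0,0,6,0,0,-7.1,0,0,0,6,0,0,-7.1,0,0,0,6,0,0,-7.1,0,0,0,6,0,0,-7.1,0,0,0,6,0,0,-7.1,0,0,0,6]}}

```text
time_s: 19.53
tcp_pos: [0.437, -0.1558, 0.1539]
eef_rot: [179.4, 1.0, -118.3]
contact_force: [0.3, 0.3, 0.2]
gripper_width: 0.0602
```

Request:
{"api": "carry_out", "payload": {"motion": [0,0,-7.1,0,0,0,6,0,0,-7.1,0,0,0,6,0,0,-7.1,0,0,0,6,0,0,-7.1,0,0,0,6,0,0,-7.1,0,0,0,6,0,0,-1.7,0,0,0,6,0,0,0,0,0,0,6]}}

```text
time_s: 20.12
tcp_pos: [0.4371, -0.1558, 0.1538]
eef_rot: [-179.9, 1.2, -81.4]
contact_force: [0.2, -0.0, -0.1]
gripper_width: 0.0598
```

```bash
cat >> h.py <<'E'
from scipy.spatial.transform import Rotation as Ro
def go(pos,rpy):
    s=r.get_state();A=Ro.from_euler('xyz',s['eef_rot'],degrees=True);B=Ro.from_euler('xyz',rpy,degrees=True)
    print('at',s['tcp_pos'].round(4),s['eef_rot'].round(2),'F',s['contact_force'].round(1),'t',s['time_s'],'w',s['gripper_width'].round(4))
    print('turn deg',(A.inv()*B).as_rotvec(degrees=True).round(2),'shift cm in start axes',(A.inv().apply(np.array(pos)-s['tcp_pos'])*100).round(2),'in end axes',(B.inv().apply(np.array(pos)-s['tcp_pos'])*100).round(2))
E
python3 - <<'E'
from h import *
B=Ro.from_euler('xyz',[180,0,-81.5],degrees=True)*Ro.from_rotvec([0,6.8,0],degrees=True)
e=B.as_euler('xyz',degrees=True);z=B.as_matrix()[:,2];print(e,z)
C=np.array([.4287,-.0962,.0387]);tgt=C+z*.007
go(tgt-z*.05,e); go(tgt,e); print(r.get_state()['joints'].round(0))
E
```

```text
[180.   -6.8 -81.5] [ 0.01750122 -0.1171034  -0.99296551]Traceback (most recent call last):
  File "<stdin>", line 5, in <module>
  File "h.py", line 19, in go
    print('at',s['tcp_pos'].round(4),s['eef_rot'].round(2),'F',s['contact_force'].round(1),'t',s['time_s'],'w',s['gripper_width'].round(4))
                                                                                                               ^^^^^^^^^^^^^^^^^^^^^^^^
AttributeError: 'float' object has no attribute 'round'
```

```bash
sed -i "s/s\['gripper_width'\].round(4)/s['gripper_width']/" h.py
python3 - <<'E'
from h import *
B=Ro.from_euler('xyz',[180,0,-81.5],degrees=True)*Ro.from_rotvec([0,6.8,0],degrees=True)
e=B.as_euler('xyz',degrees=True);z=B.as_matrix()[:,2]
C=np.array([.4287,-.0962,.0387]);tgt=C+z*.007
go(tgt-z*.05,e); go(tgt,e); print(r.get_state()['joints'].round(0))
E
```

```text
at [ 0.4371 -0.1558  0.1538] [-179.88    1.16  -81.38] F [ 0.2 -0.  -0.1] t 20.1167 w 0.059771055604472115
turn deg [-0.12  7.96  0.11] shift cm in start axes [-6.38 -0.05  7.37] in end axes [-7.34 -0.05  6.42]
at [ 0.4371 -0.1558  0.1538] [-179.88    1.16  -81.38] F [ 0.2 -0.  -0.1] t 20.1167 w 0.059771055604472115
turn deg [-0.12  7.96  0.11] shift cm in start axes [-5.69 -0.04 12.33] in end axes [-7.34 -0.05 11.42]
[  4.   4. -30.  -1. -55.   6.]
```

Request:
{"api": "carry_out", "payload": {"motion": [0,4,0,0,0,0,6,0,3.96,0,0,0,0,6,0,0,0,-1.8,-0.05,0.6,6,0,0,0,-1.9,0,1.3,6,0,0,0,-1.9,0,1.8,6,0,0,0,-1.74,0,2.0,6,0,0,0,0,0,0.72,6,0,0,0,0,0,0,6]}}

```text
time_s: 20.78
tcp_pos: [0.4269, -0.0912, 0.0799]
eef_rot: [179.9, -6.8, -81.5]
contact_force: [-0.5, 0.3, 0.7]
gripper_width: 0.0598
```

```bash
python3 - <<'E'
from h import *
B=Ro.from_euler('xyz',[180,0,-81.5],degrees=True)*Ro.from_rotvec([0,6.8,0],degrees=True)
e=B.as_euler('xyz',degrees=True);z=B.as_matrix()[:,2]
C=np.array([.4287,-.0962,.0387]);tgt=C+z*.007
go(tgt,e)
c=cap('wrist'); im=c['pixels'];cv2.imwrite('pics/w6.png',im[:,:,::-1])
hsv=cv2.cvtColor(im,cv2.COLOR_RGB2HSV).astype(int);H,S,V=hsv[...,0],hsv[...,1],hsv[...,2]
print('pred link top',proj(c,C+[0,0,.009]),[np.round(proj(c,C-z*.009+B.apply([a,b,0])),1) for a,b in ((.019,.012),(.019,-.012),(-.019,.012),(-.019,-.012))])
m=((H>=12)&(H<28)&(S>90)&(V>100)).astype(np.uint8)
n,l,st,ce=cv2.connectedComponentsWithStats(m)
for i in range(1,n):
    if st[i,4]>60: print('brass',st[i],ce[i])
E
```

```text
at [ 0.4269 -0.0912  0.0799] [179.93  -6.83 -81.47] F [-0.5  0.3  0.7] t 20.7833 w 0.05982218659207634
turn deg [ 0.07 -0.03  0.03] shift cm in start axes [ 0.02 -0.11  4.85] in end axes [ 0.03 -0.11  4.85]
pred link top (np.float64(259.19857551624386), np.float64(213.9581333511618)) [array([276.3, 189.7]), array([242. , 189.7]), array([275.6, 239.9]), array([242.9, 239.9])]
brass [ 243  187   33   53 1262] [258.88034865 213.09191759]
brass [371 229  13  50 309] [377.85760518 254.47572816]
brass [140 235  10  44 232] [143.6637931  258.33189655]
brass [377 287  23   9 133] [389.12781955 290.04511278]
brass [413 286  40  10 190] [436.65263158 289.56842105]
brass [463 286  41  10 181] [483.93370166 289.09392265]
brass [334 291  21   6  79] [345.70886076 292.78481013]
```

Request:
{"api": "carry_out", "payload": {"motion": [0,0,0,0,-0.08,1.6,6,0,0,0,0,0,1.6,6,0,0,0,0,0,1.0,6,0,0,0,0,0,0.6,5,0,0,0,0,0,0,4,0,0,0,0,0,0,3.2,0,0,0,0,0,0,3.0,0,0,0,0,0,0,2.8], "grip_force": 15}}

```text
time_s: 21.5
tcp_pos: [0.4306, -0.0968, 0.0344]
eef_rot: [-179.8, -6.8, -81.6]
contact_force: [0.1, 1.1, 0.1]
gripper_width: 0.0323
```

Request:
{"api": "carry_out", "payload": {"motion": [0,0,0,0,0,0,2.6,0,0,0,0,0,0,2.4,0,0,0,0,0,0,2.2,0,0,0,0,0,0,1.8,0,0,0,0,0,0,1.5,0,0,0,0,0,0,1.5], "grip_force": 15}}

```text
time_s: 22.0
tcp_pos: [0.43, -0.0969, 0.0338]
eef_rot: [-179.9, -6.8, -81.5]
contact_force: [-0.4, 0.5, 4.1]
gripper_width: 0.0239
```

Request:
{"api": "carry_out", "payload": {"motion": [0,0,0,0,0,0,1.5,0,0,0,0,0,0,1.5,0,0,0,0.02,0,-0.2,1.5,0,0,0,0.05,0,-0.4,1.5,0,0,0,0.1,0,-0.8,1.5,0,0,0,0.12,0,-1,1.5,0,0,0,0.18,0,-1.5,1.5,0,0,0,0.24,0,-2,1.5,0,0,0,0.18,0,-1.5,1.5,0,-3.4,0,0,0,0,1.5,0,-3.4,0,0,0,0,1.5,0,0,0,0,0,0,1.5], "grip_force": 30}}

```text
time_s: 23.0
tcp_pos: [0.4307, -0.0969, 0.1089]
eef_rot: [-179.8, 0.2, -81.6]
contact_force: [1.2, 0.1, -0.3]
gripper_width: 0.0236
```

```bash
python3 - <<'E'
from h import *
go([.407,.1947,.10],[180,0,-82])
c=cap('wrist'); im=c['pixels']; hsv=cv2.cvtColor(im,cv2.COLOR_RGB2HSV).astype(int);H,S,V=hsv[...,0],hsv[...,1],hsv[...,2]
m=((H>=12)&(H<28)&(S>90)&(V>100)).astype(np.uint8)
n,l,st,ce=cv2.connectedComponentsWithStats(m)
for i in range(1,n):
    if st[i,4]>60: print('brass',st[i],ce[i])
cv2.imwrite('pics/w7.png',im[:,:,::-1]);
E
```

```text
at [ 0.4307 -0.0969  0.1089] [-179.76    0.23  -81.57] F [ 1.2  0.1 -0.3] t 23.0 w 0.023588140174584916
turn deg [-0.24  0.23  0.43] shift cm in start axes [-29.19  -1.93   1.02] in end axes [-29.21  -1.71   0.89]
brass [ 240  206   44   34 1052] [261.95152091 222.74429658]
brass [308 229  11  50 281] [314.32384342 253.41637011]
brass [205 230   7  49 219] [207.83561644 255.75342466]
brass [243 267  39   6 230] [261.83478261 269.4826087 ]
```

Request:
{"api": "carry_out", "payload": {"motion": [0,0,0,-1,-0.06,0,1.5,0,0,0,-2,-0.13,0,1.5,0,0,0,-2.9,-0.2,0,1.5,0,0,0,-2.9,-0.2,0,1.5,0,0,0,-2.9,-0.2,0,1.5,0,0,0,-2.9,-0.2,0,1.5,0,0,0,-2.9,-0.2,0,1.5,0,0,0,-2.9,-0.2,0,1.5,0,0,0,-2.9,-0.2,0,1.5,0,0,0,-2.9,-0.2,0,1.5,0,0,0,-2,-0.13,0,1.5,0,0,0,-1,-0.06,0,1.5,0,0,0,0,0,0,1.5]}}

```text
time_s: 24.13
tcp_pos: [0.4059, 0.1961, 0.108]
eef_rot: [-179.9, -0.1, -81.4]
contact_force: [0.3, -0.2, -0.9]
gripper_width: 0.0238
```

```bash
python3 - <<'E'
from h import *
go([.407,.1947,.02],[180,0,-82])
c=cap('wrist'); im=c['pixels'];cv2.imwrite('pics/w8.png',cv2.resize(im,(800,600))[:,:,::-1])
E
```

```text
at [0.4059 0.1961 0.108 ] [-1.7987e+02 -8.0000e-02 -8.1390e+01] F [ 0.3 -0.2 -0.9] t 24.1333 w 0.02382408101487103
turn deg [-0.13 -0.07  0.61] shift cm in start axes [ 0.14 -0.06  8.8 ] in end axes [ 0.15 -0.09  8.8 ]
```

View pics/w8.png

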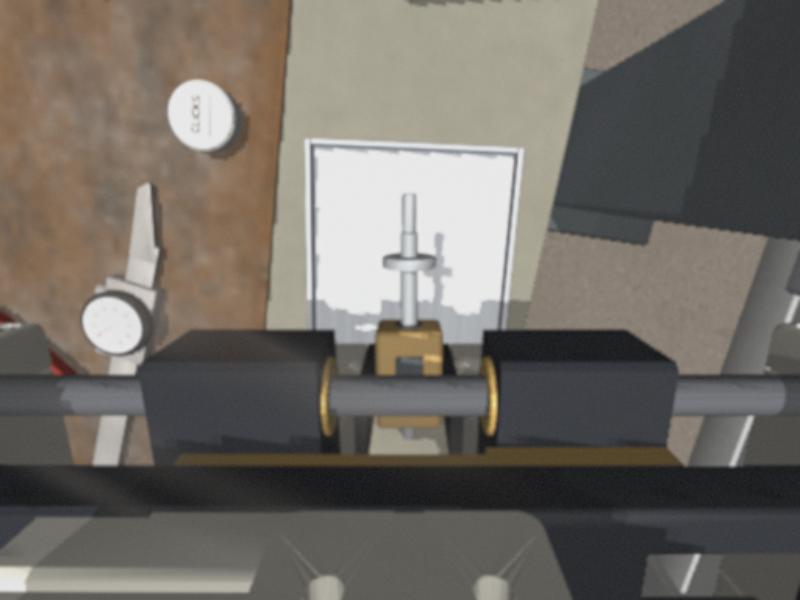

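The link hangs level over the tray, its collar at (408,262) and tip at (408,195), well inside the walls. I lower it gently.

Request:
{"api": "carry_out", "payload": {"motion": [0,0,0,0.07,0,1.5,1.5,0,0,0,0.07,0,2.2,1.5,0,0,0,0,0,2.2,1.5,0,0,0,0,0,1.5,1.5,0,0,0,0,0,0.9,1.5,0,0,0,0,0,0.5,1.5,0,0,0,0,0,0.3,1.5,0,0,0,0,0,0.2,1.5,0,0,0,0,0,0,1.5]}}

```text
time_s: 24.93
tcp_pos: [0.4068, 0.1931, 0.0154]
eef_rot: [-179.9, 0.0, -81.5]
contact_force: [0.1, 1.2, -0.3]
gripper_width: 0.0232
```

Request:
{"api": "carry_out", "payload": {"motion": [0,0,0,0,0,0.12,1.5,0,0,0,0,0,0.1,1.5,0,0,0,0,0,0,1.5]}}

```text
time_s: 25.18
tcp_pos: [0.4067, 0.1935, 0.0133]
eef_rot: [-179.9, 0.0, -81.5]
contact_force: [0.1, -0.4, -0.7]
gripper_width: 0.0235
```

Request:
{"api": "carry_out", "payload": {"motion": [0,0,0,0,0,0.1,1.5,0,0,0,0,0,0.1,1.5,0,0,0,0,0,0.1,1.5,0,0,0,0,0,0,1.5]}}

```text
time_s: 25.52
tcp_pos: [0.4066, 0.1933, 0.0099]
eef_rot: [-179.9, 0.0, -81.5]
contact_force: [-0.4, 0.1, -0.5]
gripper_width: 0.0236
```

Request:
{"api": "carry_out", "payload": {"motion": [0,0,0,0,0,0.07,1.5,0,0,0,0,0,0.07,1.5,0,0,0,0,0,0,1.5]}}

```text
time_s: 25.77
tcp_pos: [0.4066, 0.1933, 0.0085]
eef_rot: [-179.9, 0.0, -81.5]
contact_force: [0.1, -0.0, -0.5]
gripper_width: 0.0237
```

Request:
{"api": "carry_out", "payload": {"motion": [0,0,0,0,0,0.06,1.5,0,0,0,0,0,0.05,1.5,0,0,0,0,0,0,1.5]}}

```text
time_s: 26.02
tcp_pos: [0.4067, 0.1934, 0.0076]
eef_rot: [-179.9, 0.0, -81.5]
contact_force: [-0.8, 0.7, 0.2]
gripper_width: 0.0238
```

Request:
{"api": "carry_out", "payload": {"motion": [0,0,0,0,0,0.05,1.5,0,0,0,0,0,0,1.5]}}

```text
time_s: 26.18
tcp_pos: [0.4067, 0.1934, 0.0074]
eef_rot: [-179.9, 0.0, -81.5]
contact_force: [-2.4, -0.5, 6.4]
gripper_width: 0.0239
```

Touchdown felt (6.4 N). I ease off slightly, open and withdraw straight up.

Request:
{"api": "carry_out", "payload": {"motion": [0,0,0,0,0,-0.05,1.5,0,0,0,0,0,0,2.4,0,0,0,0,0,0,2.6,0,0,0,0,0,0,2.8,0,0,0,0,0,0,3.2,0,0,0,0,0,0,3.8,0,0,0,0,0,0,4.4,0,0,0,0,0,0,4.4,0,0,0,0,0,0,4.4], "grip_force": 15}}

```text
time_s: 26.93
tcp_pos: [0.4066, 0.1933, 0.0075]
eef_rot: [-179.9, 0.0, -81.5]
contact_force: [0.9, -0.1, -0.8]
gripper_width: 0.044
```

Request:
{"api": "carry_out", "payload": {"motion": [0,0,0,0,0,-0.5,4.4,0,0,0,0,0,-1.5,4.4,0,0,0,0,0,-2.5,4.4,0,0,0,0,0,-2.5,4.4,0,0,0,0,0,-2.5,4.4,0,0,0,0,0,-2.5,4.4,0,0,0,2,0,-2,4.4,0,0,0,2,0,-1,4.4,0,0,0,0,0,0,4.4]}}

```text
time_s: 27.68
tcp_pos: [0.413, 0.1525, 0.1604]
eef_rot: [-179.7, 0.1, -81.5]
contact_force: [-0.7, 0.4, 0.4]
gripper_width: 0.0442
```

```bash
python3 - <<'E'
from h import *
s=r.get_state();print(s['tcp_pos'],s['contact_force'],s['time_s'],s['gripper_width'])
def brass(c,z,name):
    im=c['pixels'];hsv=cv2.cvtColor(im,cv2.COLOR_RGB2HSV).astype(int);H,S,V=hsv[...,0],hsv[...,1],hsv[...,2]
    m=((H>=12)&(H<28)&(S>90)&(V>100)).astype(np.uint8)
    n,l,st,ce=cv2.connectedComponentsWithStats(m)
    for i in range(1,n):
        if 20<st[i,4]<3000:
            p=onz(c,*ce[i],z); 
            if .34<p[0]<.52 and -.4<p[1]<.26: print(name,st[i],p.round(3))
w=cap('wrist','w9.png');brass(w,.021,'wrist')
t=cap('top','t9.png');brass(t,.021,'top')
a=cap('scene','s9.png');brass(a,.021,'scene')
# tool: dark handle in scene view
u,v=map(int,proj(a,[.453,-.3255,.086]));print('handle mid px',u,v,a['pixels'][v-14:v+18:3,u-8:u+9:2].mean(2).astype(int).tolist())
# bystander change: diff of top images vs first
p=cv2.imread('pics/t0b.png');q=cv2.resize(t['pixels'][:,:,::-1],(800,600),interpolation=cv2.INTER_CUBIC)
d=(cv2.absdiff(p,q).max(2)>45).astype(np.uint8);n,l,st,ce=cv2.connectedComponentsWithStats(d)
for i in range(1,n):
    if st[i,4]>25: print('diff',st[i])
E
```

```text
[0.41296522 0.15248008 0.16037797] [-0.73982334  0.3686996   0.3573377 ] 27.6833 0.04423388765877174
wrist [150  11  53  33 609] [0.515 0.01  0.021]
wrist [ 163   38   42  186 2505] [0.498 0.111 0.021]
wrist [170  71  10  10  36] [0.514 0.058 0.021]
wrist [161 180   6   9  21] [0.519 0.17  0.021]
wrist [253 203  19  31 429] [0.407 0.192 0.021]
wrist [168 235  10  44 225] [0.503 0.257 0.021]
top [204 182  12   6  35] [0.519 0.054 0.021]
top [341 187  31  37 805] [ 0.456 -0.333  0.021]
scene [167 152  14  13  69] [0.402 0.188 0.021]
scene [237 170   7   7  25] [0.511 0.037 0.021]
scene [ 298  260   58   60 1753] [ 0.46  -0.328  0.021]
handle mid px 328 271 [[156, 156, 156, 155, 155, 155, 155, 157, 156], [155, 156, 155, 155, 154, 159, 155, 148, 157], [154, 155, 154, 106, 95, 160, 163, 164, 163], [146, 140, 124, 69, 72, 100, 145, 149, 107], [123, 123, 98, 61, 60, 73, 84, 76, 69], [125, 123, 80, 62, 60, 63, 65, 65, 72], [127, 115, 63, 60, 60, 64, 64, 66, 102], [109, 85, 60, 60, 61, 64, 65, 71, 123], [115, 106, 67, 60, 63, 65, 65, 112, 162], [116, 115, 109, 73, 67, 95, 141, 161, 156], [102, 156, 162, 161, 160, 155, 138, 115, 118]]
diff [    0   231   113   127 10238]
diff [    0   234   284   366 24415]
diff [400 329  45  24 523]
diff [555 373  51  24 655]
diff [784 450  16  29 278]
diff [  218   509   330    91 18988]
diff [ 748  508   52   92 2520]
diff [330 576   4  11  29]
diff [370 584  11  16  49]
diff [321 586  29  14 128]
diff [402 594  11   6  32]
```

```bash
python3 - <<'E'
from h import *
p=cv2.imread('pics/s0.png').astype(int);q=cv2.imread('pics/s9.png').astype(int)
d=abs(p-q).max(2)
print('stand/tool mean diff, n>45:',d[250:320,290:360].mean(),(d[250:320,290:360]>45).sum())
print('holder px changed',(d[200:255,215:290]>45).sum(),'blue/collets/vice',(d[185:220,270:310]>45).sum(),(d[262:290,240:265]>45).sum(),(d[215:290,328:395]>45).sum())
r.close_job()
E
```

```text
stand/tool mean diff, n>45: 2.8644897959183675 2
holder px changed 205 blue/collets/vice 0 0 2
the job is handed in; nothing more can be done
```

The job is done and handed in at 27.7 s of the 72 s allowed. The freed link is in the tray, the fork tool is back in its stand and nothing else on the bench moved.

- **Pressing:** The fork pressed the collar until the stop was felt, with a peak of about 11 N against the 20 N bend limit. I then eased back about 3.9 mm to leave roughly 3 mm to the stop. With the fork still pressed I lifted 11 mm, and the tip came over the lug. Once the fork was eased off, the bar was resting on top of the lug.
- **Tool and link:** I put the tool back before touching the link. The link was lowered until it touched (6.4 N), then released.

**Last checks:**
- Two cameras put the link in the tray at about (0.407, 0.19), and the robot is clear of everything.
- The stand and tool look the same as at the start in the scene view.
- The blue look-alike, the collets and the pin vice also show no change. The only bench differences in the top view are the link gone from the holder and a patch near the steel collet, which I took to be the robot's shadow.

**What did not go to plan:**
- The first wrist turn towards the link ran joint 6 up to its range limit, which shifted the hover about 12 mm in free air. I did the half-turned grasp instead.
- The tool appeared about 2 mm off the finger centre in the wrist camera; I allowed for that when placing the fork.
- I had used all 12 picture views, so the final state was checked by numbers only.

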